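Tip the freezer brick onto the thaw mat

ROBOT

A 6-joint arm with a two-finger parallel gripper is mounted at the origin on the work surface. World frame = base frame: x ahead of the robot, y to its left, z up, the work surface at z = 0. Lengths are in m, angles in rad, forces in N, time in s.
With the tool pointing down it reaches from about 0.35 to 0.875 m from the base axis. Payload 4.2 kg.
Tool frame: the origin (TCP) lies on the centre line of the jaws, within the pads' length; the fingertips stand 22 mm ahead of it and the grasp point (between the pads) lies 3 mm ahead of it (robot.tips_ahead is the distance from the TCP to the fingertips, in m); z points along the fingers, y is the line along which they close (so a half turn about z gives the same grasp; the last joint's range is limited). The gripper opens to 85 mm and grips with 20 to 120 N. Pads are 22 mm wide; open, the fingers measure 114 mm over their backs; the gripper's body (76 mm by 85 mm) begins 54 mm behind the grasp point. The pads swing forward as they close: fully open they stand 13 mm farther back than shut.
Start: joints at [1.567, 0.385, 0.008, 0, -1.194, -0.259], TCP at [0.162, 0.604, 0.253] pointing down, gripper open.
Joint ranges: [-3.14, 3.14], [-1.21, 2.06], [-1.07, 1.41], [-3.16, 2.05], [-2.99, -0.16], [-3.1, 3.1]. Speed limits (rad/s): [2.79, 2.79, 3.14, 3.14, 3.14, 3.14].

INTERFACE

Orientations are given as [roll, pitch, yaw] about the fixed x, y, z axes, in that order (R = Rz(yaw) Ry(pitch) Rx(roll)).
In Python, from plant import robot, cams gives the robot as it stands.
- The arm moves only by the tool carry_out, never from a script. Its argument "rows" is one flat list of numbers, 7 for each row, row after row: the shift along the tool's x, y, z in cm, then the turn, a rotation vector about the tool's x, y, z in degrees, then the closure, from 0 (fully open) to 1 (shut). A call has 1 to 10 rows; each row shifts and turns the commanded pose from where the row before left it, along the tool's axes as they then stand; what a row does not reach is not made up. A row lasts 1/8 s, in which the tool goes at most 62.5 mm and 10.7 degrees, less where a joint would pass 70% of its speed; a pose out of reach is approached as far as the arm can. A call with a gripper value outside its range is refused whole. The fingers move at their own pace and stop on an object; "force" is the grip in N (left out, the last holds). Time passes only in rows, so rows that do not move let the fingers close. It gives the time, the measured TCP pose, the force, the opening and the grip force at its end, in the units of the state.
- robot.get_obs(): the state, without advancing time (a new reading comes with each control period).
- cams.get_image(name): name is "scene" or "top"; returns a dict with "frame" (400x640x3 uint8, blue, green, red), "camera_matrix" (3x3 intrinsics, pixels), "rvec" (rotation vector, rad) and "tvec" (3), from world to camera coordinates, as OpenCV has them. Camera axes: x right, y down, z forward; pixel columns grow to the right and rows downward; lengths in m; the calibration is good to about 2 mm. A picture is of the moment at which its call begins. There is no depth.
- robot.sign_off(): hands the job in; it is judged then, once.
The state is a dict: "clock": time; "joint_positions": joint angles; "qd": joint speeds; "joint_torque": joint torques, N m; "eef_pos": TCP position; "orientation": TCP orientation; "ft_force": force on the tool from outside, world axes, zero at the start; "torque": the same for the moment, N m; "width": finger opening in m; "grasp_force": force on a finger pad.
Only numpy, scipy, OpenCV 4.12 (cv2) and the standard library are available. Lean on these libraries where they do the work, as an engineer would, in place of code of your own. Each camera call takes 0.05 s, during which the arm holds its last target. There are 200 camera calls.

TASK

Lay the blue freezer brick down to thaw: it stands on end at the seam between two mats, so tip it over with a push near its top so that it falls flat onto the cream mat with the navy border, not onto the coral one, and if any of it sticks out past that mat's edge, nudge it until the whole brick lies on the mat. Only push with the fingertips: do not grasp, lift or carry the brick, and do not slide it along while it is still standing. Leave everything else on the table where it is.

Things in the scene. Friction and masses are not known exactly. Their poses are not given: they have to be found in the camera images.
- brick: Blue hard-plastic freezer brick, 36 mm thick (its x), 90 mm wide (its y), 140 mm tall (its z), about 0.36 kg. It stands on its 36 x 90 mm end at the seam of the two mats, its origin up to 28 mm to either side of the seam, 6 mm above the table. Its broad faces look along +x and -x, one towards each mat, within about 7 degrees. Origin: centre of the end it stands on.
- brick_center (a point): Centre of the freezer brick, 70 mm above its origin along its z. Pushed near the top it leans over its lower edge and falls by itself beyond about 15 degrees; it comes down with its foot end about where that lower edge stood, so it may lie partly off the mat.
- brick_foot_a (a point): Brick corner at its y = -45 mm, foot end (z = 0), half-way through its thickness
- brick_foot_b (a point): Brick corner at y = +45 mm, foot end
- brick_top_a (a point): Brick corner at y = -45 mm, top end (z = 140 mm)
- brick_top_b (a point): Brick corner at y = +45 mm, top end
- thaw_mat: Cream mat with a 10 mm navy border (the border belongs to the mat), hard silicone, 190 mm long (its x), 160 mm wide (its y), 3 mm thick, fixed, top 6 mm above the table. Origin: centre of its underside.
- plain_mat: Plain dark coral mat, same size, fixed, butted end to end with the cream mat: the two centres are 190 mm apart along x and the seam lies half-way between. Which of the two mats is on which side varies. Both lie on a larger coral runner 410 x 210 mm, 3 mm thick, centred on the seam.
- cooler: Small red cooler, 280 x 200 mm (x, y), about 200 mm tall with its white lid, fixed at the right-hand side. Origin: centre of its underside.
- cooler_lid (a joint): Cooler lid angle, 0 = shut, grows as it opens
- tumbler: Bystander: stainless tumbler, open cup 76 mm wide, 150 mm tall. Origin: centre of its underside.
- bowl: Bystander: empty white ceramic bowl, 130 mm wide, 60 mm tall. Origin: centre of its underside.
- votive: Bystander: blue glass votive holder, 70 mm wide, 70 mm tall. Origin: centre of its underside.
- spatula: Bystander: bamboo spatula lying flat, 280 mm long along its x. Origin: centre of its underside.
- lotion: Bystander: yellow sun lotion bottle with an orange cap, 52 mm wide, 150 mm tall. Origin: centre of its underside.
There are look-alikes about, which are no part of the job. There is more than one size of the thaw_mat; the job needs the largest.

How it is judged:
On the way:
1. the brick has been tipped over and lies on a broad face, centre over the cream mat (angle between the x axis of brick and the z axis of thaw_mat, either way round below 0.1 rad and angle between brick's own z axis and vertical above 1.4 rad and x of brick_center in the frame of thaw_mat between -0.095 and 0.095 m and y of brick_center in the frame of thaw_mat between -0.08 and 0.08 m), for 0.1 s.
At the end, for the whole second after the job is handed in: The brick lies still and flat on a broad face (within 0.1 rad), all four of its corners on the cream mat (border included, 3 mm of overhang allowed); every bystander is within 20 mm of its start and the cooler lid is shut (below 0.1 rad) (angle between the x axis of brick and the z axis of thaw_mat, either way round below 0.1 rad and angle between brick's own z axis and vertical above 1.4 rad and height (world z) of brick_center below 0.034 m and linear speed of brick below 0.02 m/s and x of brick_foot_a in the frame of thaw_mat between -0.098 and 0.098 m and y of brick_foot_a in the frame of thaw_mat between -0.083 and 0.083 m and x of brick_foot_b in the frame of thaw_mat between -0.098 and 0.098 m and y of brick_foot_b in the frame of thaw_mat between -0.083 and 0.083 m and x of brick_top_a in the frame of thaw_mat between -0.098 and 0.098 m and y of brick_top_a in the frame of thaw_mat between -0.083 and 0.083 m and x of brick_top_b in the frame of thaw_mat between -0.098 and 0.098 m and y of brick_top_b in the frame of thaw_mat between -0.083 and 0.083 m and distance of each of tumbler, bowl, votive, spatula, lotion from where it was at the start of the episode below 0.02 m and value of joint cooler_lid below 0.1 rad); the robot touches nothing.
It fails at once if the brick is lifted or carried (height (world z) of brick_center above 0.097 m or (angle between brick's own z axis and vertical below 0.08 rad and height (world z) of brick_center above 0.086 m) or (angle between brick's own z axis and vertical above 1.4 rad and height (world z) of brick_center above 0.056 m)).
It fails at once if the brick is slid along more than 35 mm while still standing (angle between brick's own z axis and vertical below 0.25 rad and distance of brick from where it was at the start of the episode above 0.035 m).
It fails at once if the brick comes down on the coral mat (angle between brick's own z axis and vertical above 1.2 rad and x of brick_center in the frame of plain_mat between -0.095 and 0.095 m and y of brick_center in the frame of plain_mat between -0.1 and 0.1 m).
It fails at once if another thing on the table is moved more than 20 mm or the cooler lid is opened (distance of any of tumbler, bowl, votive, spatula, lotion from where it was at the start of the episode above 0.02 m or value of joint cooler_lid above 0.1 rad).
It also fails if it takes over 48 s, if anything falls off the work surface, if the arm or the gripper's body presses on something with over 40 N, if the wrist force passes 120 N, or if a joint passes its speed limit or range.

## Working session

There is one attempt and no reset: what is moved stays moved. The work goes in short steps, Python scripts to look and compute and a tool call to move; the robot and the scene stay as the last step left them, time stands still between calls to the robot, and variables do not carry over. Pictures are saved under pics/ and viewed, at most 10 in all, crops included, and the job is handed in when it is done.

Besides the shell and the picture viewer there is one more tool, called after "Call:" as name(argument=value, ...), one argument or row to a line, values as JSON. carry_out: Moves the arm, as the interface text tells. Its arguments: {"type":"object","properties":{"rows":{"type":"array"},"force":{"type":"number"}},"required":["rows"]}

```bash
mkdir -p pics; cat > h.py <<'E'
import numpy as np, cv2
from plant import robot, cams
def shot(n,f=None):
    d=cams.get_image(n)
    if f: cv2.imwrite('pics/'+f,d['frame'])
    return d
def ray(d,uv,z):
    R=cv2.Rodrigues(np.array(d['rvec'],float))[0];t=np.array(d['tvec'],float).ravel()
    c=-R.T@t; r=R.T@np.linalg.inv(d['camera_matrix'])@np.array([uv[0],uv[1],1.]); return c+r*(z-c[2])/r[2]
def proj(d,P):
    return cv2.projectPoints(np.array(P,float).reshape(-1,3),np.array(d['rvec'],float),np.array(d['tvec'],float),np.array(d['camera_matrix'],float),None)[0].reshape(-1,2)
E
python3 - <<'E'
from h import *
for n in('top','scene'):
    d=shot(n,n+'0.png')
    R=cv2.Rodrigues(np.array(d['rvec'],float))[0];print(n,-R.T@np.array(d['tvec']).ravel())
o=robot.get_obs();print(o['clock'],o['eef_pos'],o['orientation'])
E
```

```text
top [ 0.3895295  -0.02498027  1.28167614]
scene [1.52803664 0.01115012 0.91647495]
0.1 [0.16222624 0.60307278 0.25230535] [ 3.13956283e+00 -1.43864963e-04 -2.62922889e-01]
```

View pics/top0.png

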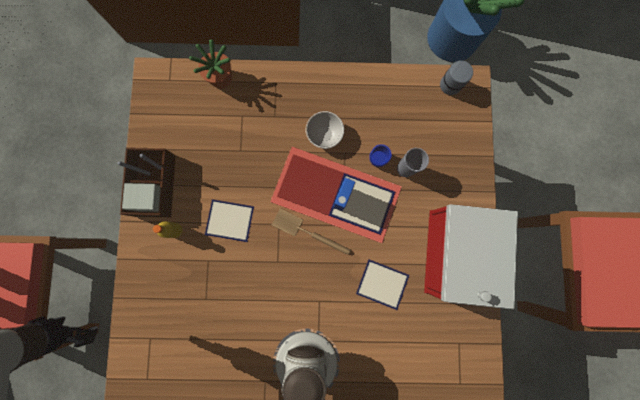

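View pics/scene0.png

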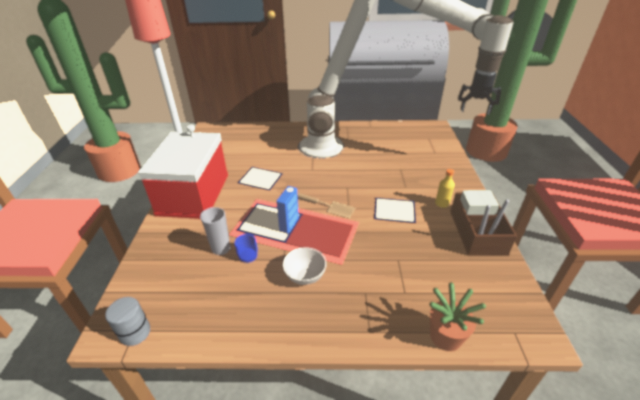

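The top view shows three cream/navy mats: (230,220) and (383,285) are small and lie alone. The one at (363,203) is the largest and is butted onto the coral mat on the runner, so it is the thaw mat. The brick stands at its left end, around (345,193). I'll confirm this in an enlarged crop and measure.

```bash
python3 - <<'E'
from h import *
d=shot('top');f=d['frame'];cv2.imwrite('pics/c1.png',cv2.resize(f[130:260,260:420],None,fx=5,fy=4.6,interpolation=cv2.INTER_CUBIC)[:598])
hsv=cv2.cvtColor(f,cv2.COLOR_BGR2HSV)
roi=np.zeros(f.shape[:2],np.uint8);roi[145:245,265:410]=1
red=((hsv[...,0]<8)|(hsv[...,0]>172))&(hsv[...,1]>110)&(roi>0)
m=red.astype(np.uint8)
cs=cv2.findContours(m,0,2)[0]
c=max(cs,key=cv2.contourArea)
r=cv2.minAreaRect(c);q=cv2.boxPoints(r);print('runner',r);w=np.array([ray(d,p,.003) for p in q]);print(w.round(4),np.linalg.norm(w-np.roll(w,1,0),axis=1))
print('runner centre',w.mean(0))
b=((hsv[...,0]>100)&(hsv[...,0]<122)&(hsv[...,1]>150)&(hsv[...,2]>90)&(roi>0)).astype(np.uint8)
b[:,365:]=0
for c in cv2.findContours(b,0,2)[0]:
  if cv2.contourArea(c)>30:
    r=cv2.minAreaRect(c);q=cv2.boxPoints(r);w=np.array([ray(d,p,.146) for p in q]);print('blue',r,cv2.contourArea(c));print(w.round(4),np.linalg.norm(w-np.roll(w,1,0),axis=1))
E
```

```text
runner ((335.950439453125, 194.13485717773438), (119.95816040039062, 60.24727249145508), 20.170654296875)
[[ 0.5285  0.1381  0.003 ]
 [ 0.7306  0.0722  0.003 ]
 [ 0.5911 -0.325   0.003 ]
 [ 0.3938 -0.2517  0.003 ]] [0.41234317 0.21261119 0.4209424  0.21046883]
runner centre [ 0.56101109 -0.09160083  0.003     ]
blue ((343.8165588378906, 192.65977478027344), (11.476886749267578, 28.447450637817383), 22.380136489868164) 281.0
[[ 0.511  -0.0763  0.146 ]
 [ 0.5938 -0.1088  0.146 ]
 [ 0.5807 -0.1419  0.146 ]
 [ 0.4981 -0.1091  0.146 ]] [0.03523537 0.08893982 0.03557704 0.08884059]
```

View pics/c1.png

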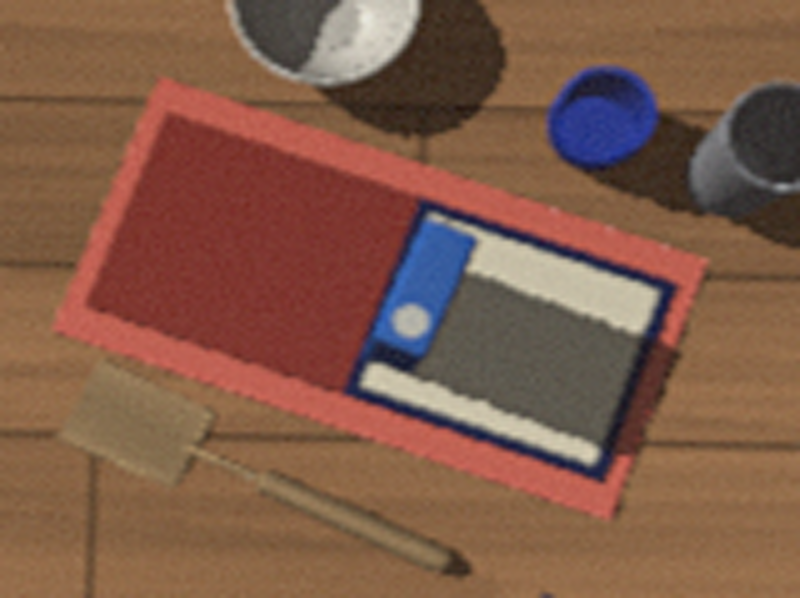

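The crop confirms it. The cream mat with the navy border (the large one, right of the seam) holds the brick, which has its full 90 × 36 mm top face around crop pixel (425,290). The brick's centre is about 21 mm into the cream mat, so it should fall roughly from 39 to 179 mm of the mat's 190 mm. I'll approach from the coral side with the fingers shut.

Call:
carry_out(
  rows=[0, 0, 0, 0, 0, 6.4, 1, 3.86, 2.74, 0, 0, 0, 0, 1, 3.86, 2.74, 0, 0, 0, 0, 1, 3.86, 2.74, 0, 0, 0, 0, 1, 3.86, 2.74, 0, 0, 0, 0, 1, 3.86, 2.74, 0, 0, 0, 0, 1, 3.86, 2.74, 0, 0, 0, 0, 1, 3.86, 2.74, 0, 0, 0, 0, 1],
)

```text
clock: 1.15
eef_pos: [0.3442, 0.3247, 0.2533]
orientation: [3.141, 0.0, -0.374]
ft_force: [0.9, 1.0, 0.4]
width: -0.0001
grasp_force: 0.0
```

```bash
python3 - <<'E'
from h import *
d=shot('top');f=d['frame'];hsv=cv2.cvtColor(f,cv2.COLOR_BGR2HSV)
o=robot.get_obs();p=np.array(o['eef_pos']);print(p,o['orientation'],o['width'],robot.tips_ahead)
yw=o['orientation'][2];D=np.array([.576,-.032])-p[:2]
print(D@[np.cos(yw),np.sin(yw)],D@[np.sin(yw),-np.cos(yw)])
# mat corners from crop estimates at z=.006
w=np.array([ray(d,((u+.5)/5-.5+260,(v+.5)/4.6-.5+130),.006) for u,v in[(422,205),(673,285),(605,478),(352,392)]])
print(w.round(4),np.linalg.norm(w-np.roll(w,1,0),axis=1),w.mean(0))
E
```

```text
[0.34513951 0.32086186 0.25310864] [ 3.13877677e+00  7.72038061e-05 -3.77680478e-01] -0.0002504532523075642 0.022
0.3447132725108921 0.2428596698967405
[[ 0.6301 -0.1193  0.006 ]
 [ 0.5724 -0.2946  0.006 ]
 [ 0.4263 -0.2469  0.006 ]
 [ 0.487  -0.0725  0.006 ]] [0.15055341 0.18463562 0.15371013 0.18463825] [ 0.52893746 -0.18334353  0.006     ]
```

Call:
carry_out(
  rows=[4.31, 3.04, 0, 0, 0, 0, 1, 4.31, 3.04, 0, 0, 0, 0, 1, 4.31, 3.04, 0, 0, 0, 0, 1, 4.31, 3.04, 0, 0, 0, 0, 1, 4.31, 3.04, 0, 0, 0, 0, 1, 4.31, 3.04, 0, 0, 0, 0, 1, 4.31, 3.04, 0, 0, 0, 0, 1, 4.31, 3.04, 0, 0, 0, 0, 1, 0, 0, 0, 0, 0, 0, 1, 0, 0, 0, 0, 0, 0, 1],
)

```text
clock: 2.45
eef_pos: [0.5752, -0.0264, 0.2527]
orientation: [3.141, 0.001, -0.375]
ft_force: [0.4, -0.2, -0.3]
width: -0.0003
grasp_force: 0.0
```

Call:
carry_out(
  rows=[0, 0, 3.5, 0, 0, 0, 1, 0, 0, 3.5, 0, 0, 0, 1, 0, 0, 3.5, 0, 0, 0, 1, 0, 0, 0, 0, 0, 0, 1, 0, 0, 0, 0, 0, 0, 1],
)

```text
clock: 3.08
eef_pos: [0.5764, -0.0255, 0.15]
orientation: [-3.141, -0.002, -0.373]
ft_force: [0.3, 0.4, 1.0]
width: -0.0002
grasp_force: 0.0
```

```bash
python3 - <<'E'
from h import *
d=shot('scene');f=d['frame'];cv2.imwrite('pics/s2.png',cv2.resize(f[130:280,200:390],None,fx=4,fy=4))
o=robot.get_obs();p=np.array(o['eef_pos']);print(p,o['orientation'])
dd=np.array([-.366,-.931]);n=np.array([.931,-.366]);D=np.array([.546,-.109])-p[:2];print(D@dd,D@n)
E
```

```text
[ 0.57663907 -0.02555027  0.15035947] [-3.14000003 -0.00322802 -0.37305812]
0.08890559563969261 0.002017626175352852
```

View pics/s2.png

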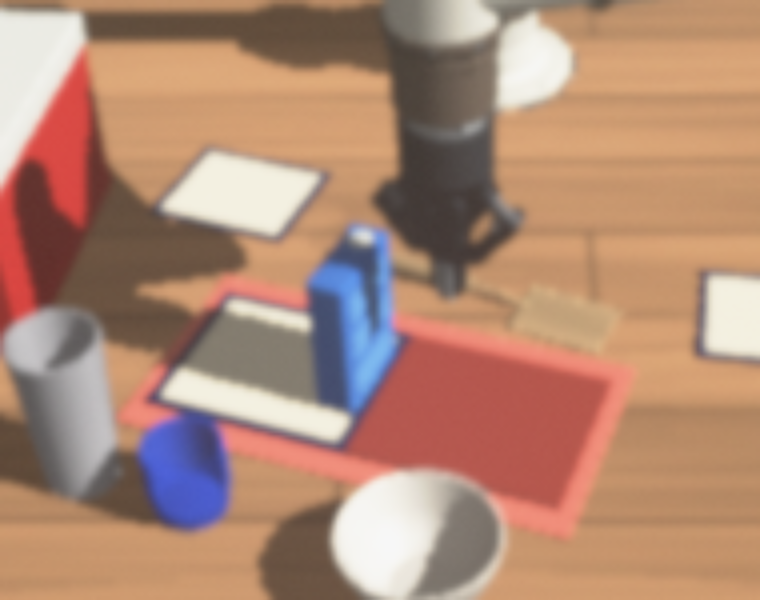

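The closed fingertips are behind the brick on the coral side, at about (450,290), with the gripper knuckles clearly above the brick's top. Next I make contact, then push slowly.

Call:
carry_out(
  rows=[0, 1.5, 0, 0, 0, 0, 1, 0, 1.5, 0, 0, 0, 0, 1, 0, 1.5, 0, 0, 0, 0, 1, 0, 0.5, 0, 0, 0, 0, 1, 0, 0.5, 0, 0, 0, 0, 1, 0, 0.5, 0, 0, 0, 0, 1, 0, 0.5, 0, 0, 0, 0, 1, 0, 0.5, 0, 0, 0, 0, 1],
)

```text
clock: 4.12
eef_pos: [0.55, -0.0916, 0.1483]
orientation: [-3.142, -0.0, -0.374]
ft_force: [0.3, 0.0, 0.7]
width: -0.0
grasp_force: 0.1
```

```bash
python3 - <<'E'
from h import *
d=shot('scene');f=d['frame'];cv2.imwrite('pics/s3.png',cv2.resize(f[130:280,200:390],None,fx=3,fy=3))
E
```

```text
(no output)
```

View pics/s3.png

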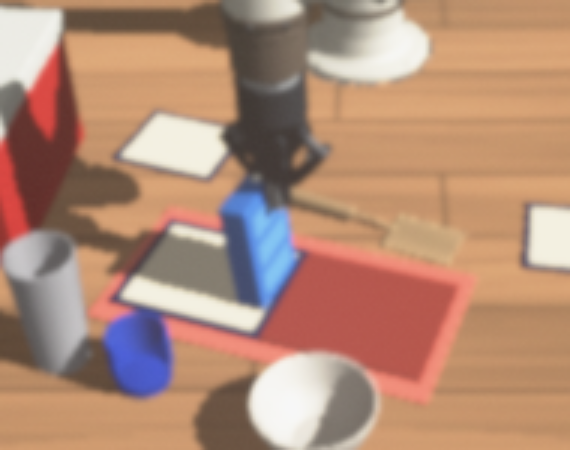

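The brick is leaning towards the cream mat, with its foot still in place at about (255,300). I'll keep pushing.

Call:
carry_out(
  rows=[0, 0.4, 0, 0, 0, 0, 1, 0, 0.4, 0, 0, 0, 0, 1, 0, 0.4, 0, 0, 0, 0, 1, 0, 0.4, 0, 0, 0, 0, 1, 0, 0, 0, 0, 0, 0, 1, 0, 0, 0, 0, 0, 0, 1, 0, 0, 0, 0, 0, 0, 1, 0, 0, 0, 0, 0, 0, 1],
)

```text
clock: 5.18
eef_pos: [0.5442, -0.1062, 0.1483]
orientation: [3.142, 0.0, -0.374]
ft_force: [-0.2, -0.3, 0.3]
width: 0.0002
grasp_force: 0.0
```

```bash
python3 - <<'E'
from h import *
d=shot('scene');f=d['frame'];a=cv2.resize(f[130:280,200:390],None,fx=3,fy=3)
d=shot('top');f=d['frame'];b=cv2.resize(f[140:250,265:415],None,fx=3,fy=3)
cv2.imwrite('pics/s4.png',np.vstack([a[:270],cv2.copyMakeBorder(b,0,0,0,120,0)]))
E
```

```text
(no output)
```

View pics/s4.png

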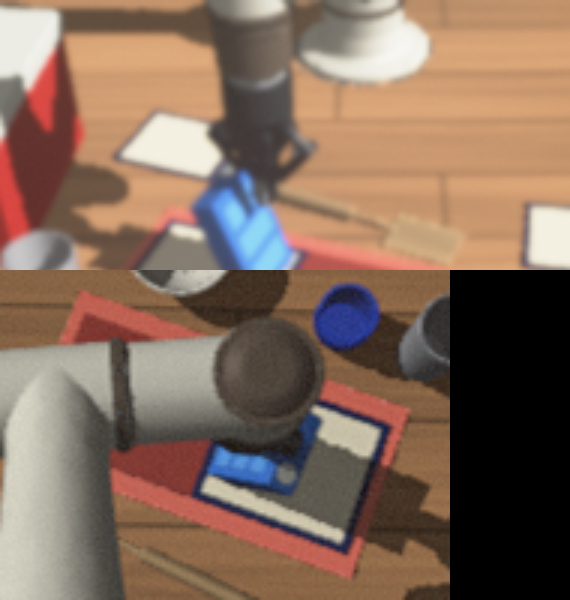

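The brick leans past its balance point and is about to fall or already falling. I'll wait, then back off and up.

Call:
carry_out(
  rows=[0, 0.2, 0, 0, 0, 0, 1, 0, 0, 0, 0, 0, 0, 1, 0, 0, 0, 0, 0, 0, 1, 0, 0, 0, 0, 0, 0, 1, 0, 0, 0, 0, 0, 0, 1, 0, 0, 0, 0, 0, 0, 1],
)

```text
clock: 6.02
eef_pos: [0.5434, -0.1082, 0.1483]
orientation: [-3.142, -0.0, -0.374]
ft_force: [-0.7, -1.0, -0.9]
width: 0.0001
grasp_force: 0.0
```

Call:
carry_out(
  rows=[0, -4, 0, 0, 0, 0, 1, 0, -4, 0, 0, 0, 0, 1, 0, -4, 0, 0, 0, 0, 1, 0, -4, 0, 0, 0, 0, 1, -3, -4, 0, 0, 0, 0, 1, -3, -4, 0, 0, 0, 0, 1, -3, -4, 0, 0, 0, 0, 1, 0, 0, 0, 0, 0, 0, 1],
)

```text
clock: 7.02
eef_pos: [0.5614, 0.1883, 0.1484]
orientation: [-3.141, -0.0, -0.37]
ft_force: [-0.0, -0.0, 0.2]
width: 0.0002
grasp_force: 0.0
```

```bash
cat > meas.py <<'E'
from h import *
import sys
d=shot('top');f=d['frame'];hsv=cv2.cvtColor(f,cv2.COLOR_BGR2HSV)
cv2.imwrite('pics/'+sys.argv[1],cv2.resize(f[140:250,265:415],None,fx=5,fy=5,interpolation=cv2.INTER_CUBIC))
b=((hsv[...,0]>98)&(hsv[...,0]<124)&(hsv[...,1]>120)&(hsv[...,2]>95)).astype(np.uint8)
b[:160]=0;b[245:]=0;b[:,:290]=0;b[:,410:]=0
b=cv2.morphologyEx(b,cv2.MORPH_CLOSE,np.ones((3,3)))
c=max(cv2.findContours(b,0,2)[0],key=cv2.contourArea);r=cv2.minAreaRect(c);q=cv2.boxPoints(r)
w=np.array([ray(d,p,.042) for p in q]);print(r);print(w.round(4),np.linalg.norm(w-np.roll(w,1,0),axis=1))
O=np.array([.5295,-.182]);ax=np.array([-.329,-.944]);n=np.array([.944,-.329])
V=w[:,:2]-O;print('mat frame',np.c_[V@ax,V@n].round(4));print('centre',w.mean(0))
E
python3 meas.py t5.png
```

```text
((367.6723937988281, 207.5689697265625), (41.41006088256836, 26.183042526245117), 21.801406860351562)
[[ 0.4945 -0.1166  0.042 ]
 [ 0.5775 -0.1486  0.042 ]
 [ 0.5278 -0.2785  0.042 ]
 [ 0.4456 -0.2455  0.042 ]] [0.13787995 0.08894505 0.13910483 0.08861384]
mat frame [[-0.0503 -0.0546]
 [-0.0473  0.0343]
 [ 0.0917  0.0302]
 [ 0.0875 -0.0583]]
centre [ 0.51134951 -0.19729067  0.042     ]
```

View pics/t5.png

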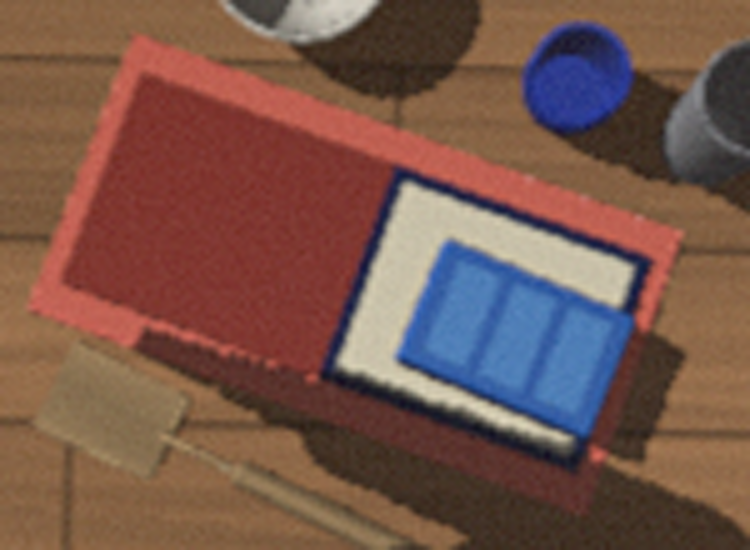

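The brick lies flat on the cream mat. Its far end is at about x = +0.092 in the mat frame (limit 0.098) and its sides are well inside. That margin is thin, so I'll check it against the other camera.

```bash
python3 - <<'E'
from h import *
d=shot('scene');f=d['frame'];cv2.imwrite('pics/s6.png',cv2.resize(f[190:255,230:310],None,fx=9,fy=9,interpolation=cv2.INTER_CUBIC))
O=np.array([.5295,-.182]);ax=np.array([-.329,-.944]);n=np.array([.944,-.329])
def c(l,z):return [[*(O+a*ax+b*n),z] for a,b in l]
t=lambda P:((proj(d,P)-[230,190]+.5)*9-.5).round(0)
print('mat far',t(c([(.095,-.08),(.095,.08)],.006)))
print('brick far top/bot',t(c([(.092,.030),(.0875,-.0583)],.042)),t(c([(.092,.030)],.006)))
hsv=cv2.cvtColor(f,cv2.COLOR_BGR2HSV)
b=((hsv[...,0]>98)&(hsv[...,0]<124)&(hsv[...,1]>120)&(hsv[...,2]>90)).astype(np.uint8);b[:190]=0;b[238:]=0;b[:,:235]=0;b[:,320:]=0
cs=max(cv2.findContours(b,0,2)[0],key=cv2.contourArea);print(cv2.boundingRect(cs))
E
```

```text
mat far [[236. 113.]
 [ 48. 360.]]
brick far top/bot [[105. 212.]
 [219.  81.]] [[117. 280.]]
(243, 201, 45, 27)
```

View pics/s6.png

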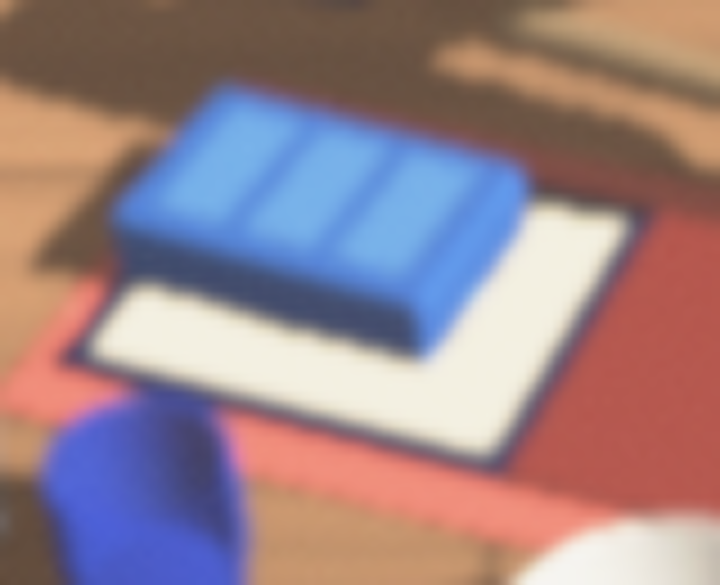

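In the scene view the brick's far lower corner, about (122,278), sits almost exactly on the mat's far edge, which runs up from about (65,360). That is too close to call, so I'll nudge it about 15 mm back towards the seam from its far end. I need the clearance to the cooler first.

```bash
python3 - <<'E'
from h import *
d=shot('top');f=d['frame'];hsv=cv2.cvtColor(f,cv2.COLOR_BGR2HSV)
m=((((hsv[...,0]<8)|(hsv[...,0]>172))&(hsv[...,1]>110))).astype(np.uint8);m[:195]=0;m[310:]=0;m[:,:418]=0;m[:,470:]=0
c=max(cv2.findContours(m,0,2)[0],key=cv2.contourArea);q=cv2.boxPoints(cv2.minAreaRect(c))
for p in q: print(p,ray(d,p,0).round(3),ray(d,p,.2).round(3))
o=robot.get_obs();p=np.array(o['eef_pos']);yw=o['orientation'][2];print(p,yw,np.round(o['joint_positions'],2),o['clock'])
for T in([.474,-.296],):
    D=np.array(T)-p[:2];print(D@[np.cos(yw),np.sin(yw)],D@[np.sin(yw),-np.cos(yw)])
E
```

```text
[423.05856 297.03384] [ 0.216 -0.391  0.   ] [ 0.243 -0.334  0.2  ]
[428.6359  205.00826] [ 0.528 -0.416  0.   ] [ 0.507 -0.355  0.2  ]
[445.84543 206.05127] [ 0.526 -0.476  0.   ] [ 0.505 -0.406  0.2  ]
[440.2681  298.07684] [ 0.213 -0.449  0.   ] [ 0.241 -0.383  0.2  ]
[0.56203718 0.18494979 0.14822765] -0.3745791399087852 [ 0.59  0.42 -0.22  0.   -0.93  0.6 ] 7.175
0.09403750310562008 0.4798126643248055
```

Call:
carry_out(
  rows=[0, 0, -5, 0, 0, 0, 0.5, 0, 0, -5, 0, 0, 0, 0.5, 1.18, 6, 0, 0, 0, 0, 0.5, 1.18, 6, 0, 0, 0, 0, 0.5, 1.18, 6, 0, 0, 0, 0, 0.5, 1.18, 6, 0, 0, 0, 0, 0.5, 1.18, 6, 0, 0, 0, 0, 0.5, 1.18, 6, 0, 0, 0, 0, 0.5, 1.18, 6, 0, 0, 0, 0, 0.5, 1.18, 6, 0, 0, 0, 0, 0.5],
)

```text
clock: 8.43
eef_pos: [0.4728, -0.2991, 0.2485]
orientation: [3.142, -0.0, -0.377]
ft_force: [1.5, -0.2, -0.8]
width: 0.0427
grasp_force: 0.0
```

Call:
carry_out(
  rows=[0, 0, 0, 0, 0, 9, 0.5, 0, 0, 0, 0, 0, 9, 0.5, 0, 0, 0, 0, 0, 9, 0.5, 0, 0, 0, 0, 0, 9, 0.5, 0, 0, 0, 0, 0, 9, 0.5, 0, 0, 0, 0, 0, 9, 0.5, 0, 0, 0, 0, 0, 9, 0.5, 0, 0, 0, 0, 0, 9, 0.5, 0, 0, 0, 0, 0, 9, 0.5, 0, 0, 0, 0, 0, 8.4, 0.5],
)

```text
clock: 9.68
eef_pos: [0.4733, -0.2972, 0.2482]
orientation: [3.141, 0.0, -1.942]
ft_force: [0.4, 0.0, 0.8]
width: 0.0432
grasp_force: 0.0
```

Call:
carry_out(
  rows=[0, 0, 0, 0, 0, 0, 0.5, 0, 0, 0, 0, 0, 0, 0.5],
)

```text
clock: 9.93
eef_pos: [0.4738, -0.2966, 0.2483]
orientation: [3.141, -0.0, -1.934]
ft_force: [0.0, 0.3, -0.3]
width: 0.0428
grasp_force: 0.0
```

```bash
python3 - <<'E'
from h import *
o=robot.get_obs();p=np.array(o['eef_pos']);yw=o['orientation'][2];print(p,o['orientation'],o['width'],np.round(o['joint_positions'],2),o['clock'])
D=np.array([.474,-.296])-p[:2];print(D@[np.cos(yw),np.sin(yw)],D@[np.sin(yw),-np.cos(yw)])
E
```

```text
[ 0.47378715 -0.29660216  0.24827178] [ 3.14141560e+00 -1.48657906e-05 -1.93408992e+00] 0.04281260966227403 [-0.27  0.28 -0.16 -0.   -1.13 -0.09] 9.925
-0.0006384913150401198 1.5023793200308273e-05
```

Call:
carry_out(
  rows=[0, 0, 5, 0, 0, 0, 0.5, 0, 0, 5, 0, 0, 0, 0.5, 0, 0, 5, 0, 0, 0, 0.5, 0, 0, 3, 0, 0, 0, 0.5, 0, 0, 1.6, 0, 0, 0, 0.5, 0, 0, 1, 0, 0, 0, 0.5, 0, 0, 0, 0, 0, 0, 0.5, -1, 0, 0, 0, 0, 0, 0.5, -0.6, 0, 0, 0, 0, 0, 0.5],
)

```text
clock: 11.05
eef_pos: [0.4809, -0.2805, 0.0434]
orientation: [-3.139, 0.0, -1.934]
ft_force: [0.7, 0.4, 0.5]
width: 0.0429
grasp_force: 0.0
```

Call:
carry_out(
  rows=[-0.3, 0, 0, 0, 0, 0, 0.5, -0.3, 0, 0, 0, 0, 0, 0.5, -0.3, 0, 0, 0, 0, 0, 0.5, -0.3, 0, 0, 0, 0, 0, 0.5, -0.3, 0, 0, 0, 0, 0, 0.5, 0, 0, 0, 0, 0, 0, 0.5],
)

```text
clock: 11.8
eef_pos: [0.4855, -0.2669, 0.0423]
orientation: [-3.141, 0.0, -1.935]
ft_force: [-0.7, -1.5, 0.3]
width: 0.0423
grasp_force: 0.3
```

Call:
carry_out(
  rows=[-0.3, 0, 0, 0, 0, 0, 0.5, -0.3, 0, 0, 0, 0, 0, 0.5, -0.3, 0, 0, 0, 0, 0, 0.5, 0, 0, 0, 0, 0, 0, 0.5],
)

```text
clock: 12.3
eef_pos: [0.4886, -0.2582, 0.0423]
orientation: [3.141, 0.0, -1.935]
ft_force: [0.4, -0.1, 1.1]
width: 0.0429
grasp_force: 0.3
```

Call:
carry_out(
  rows=[1, 0, 0, 0, 0, 0, 0.5, 1.5, 0, 0, 0, 0, 0, 0.5, 0.5, 0, -4, 0, 0, 0, 0.5, 0, 0, -5, 0, 0, 0, 0.5, 0, 0, -5, 0, 0, 0, 0.5, 0, 0, -6, 0, 0, 0, 0.5, -4.5, -4, 0, 0, 0, 0, 0.5, -4.5, -4, 0, 0, 0, 0, 0.5, -4.5, -4, 0, 0, 0, 0, 0.5, -4.5, -4, 0, 0, 0, 0, 0.5],
)

```text
clock: 13.55
eef_pos: [0.6926, -0.1756, 0.2422]
orientation: [3.141, 0.0, -1.936]
ft_force: [0.8, 0.2, 0.7]
width: 0.0424
grasp_force: 0.0
```

Call:
carry_out(
  rows=[-6, 0, 0, 0, 0, 0, 0.5, -6, 0, 0, 0, 0, 0, 0.5, -6, 0, 0, 0, 0, 0, 0.5, -6, 0, 0, 0, 0, 0, 0.5, -6, 0, 0, 0, 0, 0, 0.5, -6, 0, 0, 0, 0, 0, 0.5, 0, 0, 0, 0, 0, 0, 0.5, 0, 0, 0, 0, 0, 0, 0.5],
)

```text
clock: 14.55
eef_pos: [0.8197, 0.1602, 0.2412]
orientation: [3.14, -0.001, -1.935]
ft_force: [0.8, 0.1, 0.2]
width: 0.043
grasp_force: 0.0
```

```bash
python3 meas.py t7.png
```

```text
((356.17242431640625, 210.0689697265625), (30.0826473236084, 12.998675346374512), 21.801410675048828)
[[ 0.4993 -0.1038  0.042 ]
 [ 0.5404 -0.1196  0.042 ]
 [ 0.5045 -0.2138  0.042 ]
 [ 0.4638 -0.1976  0.042 ]] [0.1003464  0.04397609 0.10078772 0.04385608]
mat frame [[-0.0639 -0.0542]
 [-0.0625 -0.0103]
 [ 0.0382 -0.0131]
 [ 0.0364 -0.0569]]
centre [ 0.50200699 -0.15868805  0.042     ]
```

View pics/t7.png

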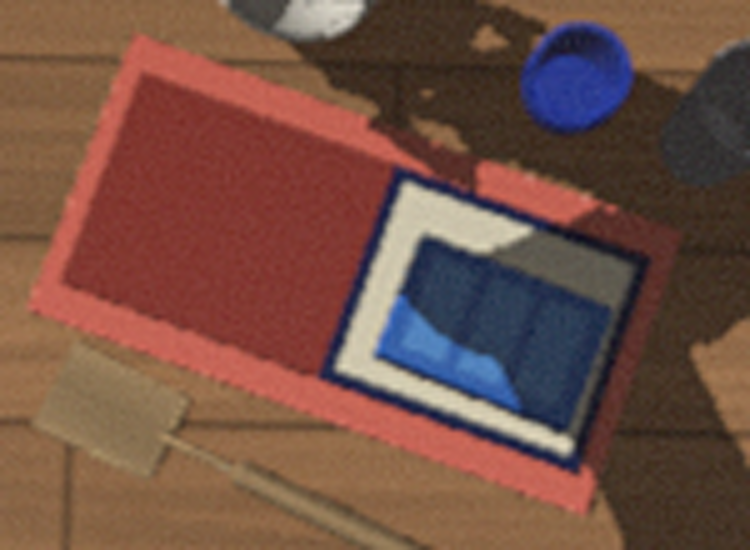

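The arm's shadow splits the colour mask, but the picture is clear: the whole brick outline, (425,235)–(612,308)–(570,432)–(378,355), lies inside the navy border. Its unshaded foot edge moved 14 mm, which puts the far end at about +0.078. The bystanders in this view are where they were and nothing touches the arm, so I'm handing in.

```bash
python3 -c "
from plant import robot
print(robot.sign_off())"
```

```text
the job is handed in; nothing more can be done
None
```

I tipped the brick onto the cream mat, nudged it about 14 mm inwards so the last view shows it wholly inside the navy border, and handed the job in at about 15 s; no verdict was returned.

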